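Load the balancing stand, unlock it and switch it on

TASK

First throw the isolator lever fully over to off (towards its red stripe). Then, with the lock pin still fully home in its lug, lay every test rotor from the bench across both narrow ways of the balancing stand, one to a seat, centred between the crests with the black body hanging free between the ways; once all are loaded, draw the lock pin straight out of its lug and lay it in the open notch of the yellow parking block beside it, paddle on the same side as before, and finally throw the isolator fully on again. Leave the shaft collar, bearing, scribe and coupling half where they lie.

Things in the scene. Friction and masses are not known exactly. Their poses are not given: they have to be found in the camera images.
- stand: fixed balancing stand: green base 120 x 380 x 45 mm; on it two narrow steel ways along y, 8 mm wide, 380 mm long, centred at x = -40 and 40 mm, tops 80 mm above the bench. Beyond their +y end a grey lug (y 207 to 243 mm, 120 mm high) and a yellow parking block (y 277 to 313, 105 mm high), both x -30 to 20 mm. Origin under the base's middle, on the bench; x across the ways, z up.
- seat1 (a point): seat 1, at y = -150 mm on the stand: where the origin of a seated rotor lies, midway between the ways, 86 mm above the bench; a seated shaft runs along x (the stand's axes). A yellow stripe on the green deck (45 mm up) marks it; on each way two roof-shaped crests 6 mm high, 14 mm to either side, stop the shaft from rolling
- seat2 (a point): seat 2, at y = -75 mm on the stand: where the origin of a seated rotor lies, midway between the ways, 86 mm above the bench; a seated shaft runs along x (the stand's axes). A yellow stripe on the green deck (45 mm up) marks it; on each way two roof-shaped crests 6 mm high, 14 mm to either side, stop the shaft from rolling
- seat3 (a point): seat 3, at y = 0 mm on the stand: where the origin of a seated rotor lies, midway between the ways, 86 mm above the bench; a seated shaft runs along x (the stand's axes). A yellow stripe on the green deck (45 mm up) marks it; on each way two roof-shaped crests 6 mm high, 14 mm to either side, stop the shaft from rolling
- seat4 (a point): seat 4, at y = 75 mm on the stand: where the origin of a seated rotor lies, midway between the ways, 86 mm above the bench; a seated shaft runs along x (the stand's axes). A yellow stripe on the green deck (45 mm up) marks it; on each way two roof-shaped crests 6 mm high, 14 mm to either side, stop the shaft from rolling
- seat5 (a point): seat 5, at y = 150 mm on the stand: where the origin of a seated rotor lies, midway between the ways, 86 mm above the bench; a seated shaft runs along x (the stand's axes). A yellow stripe on the green deck (45 mm up) marks it; on each way two roof-shaped crests 6 mm high, 14 mm to either side, stop the shaft from rolling
- rotor1: test rotor (3 to 5 are present): black square body 36 mm long along the shaft, 38 x 38 mm across it, on a bright round shaft 12 mm in diameter, 124 mm long, sticking out 44 mm at each end; 0.3 to 0.6 kg. Origin at the body's centre, on the shaft axis; x along the shaft, y and z square to the body's sides. Starts lying on the bench on one side, origin 19 mm up.
- rotor2: test rotor (3 to 5 are present): black square body 36 mm long along the shaft, 38 x 38 mm across it, on a bright round shaft 12 mm in diameter, 124 mm long, sticking out 44 mm at each end; 0.3 to 0.6 kg. Origin at the body's centre, on the shaft axis; x along the shaft, y and z square to the body's sides. Starts lying on the bench on one side, origin 19 mm up.
- rotor3: test rotor (3 to 5 are present): black square body 36 mm long along the shaft, 38 x 38 mm across it, on a bright round shaft 12 mm in diameter, 124 mm long, sticking out 44 mm at each end; 0.3 to 0.6 kg. Origin at the body's centre, on the shaft axis; x along the shaft, y and z square to the body's sides. Starts lying on the bench on one side, origin 19 mm up.
- rotor4: test rotor (3 to 5 are present): black square body 36 mm long along the shaft, 38 x 38 mm across it, on a bright round shaft 12 mm in diameter, 124 mm long, sticking out 44 mm at each end; 0.3 to 0.6 kg. Origin at the body's centre, on the shaft axis; x along the shaft, y and z square to the body's sides. Starts lying on the bench on one side, origin 19 mm up.
- rotor5: test rotor (3 to 5 are present): black square body 36 mm long along the shaft, 38 x 38 mm across it, on a bright round shaft 12 mm in diameter, 124 mm long, sticking out 44 mm at each end; 0.3 to 0.6 kg. Origin at the body's centre, on the shaft axis; x along the shaft, y and z square to the body's sides. Starts lying on the bench on one side, origin 19 mm up.
- lock_pin: lock pin, loose, 80 g: red paddle 30 mm long (x), 12 thick (y), 24 high (z) on a steel shank 10 mm in diameter; origin at the paddle's centre, shank along +x from 13 to 105 mm. It starts in the level bore of the grey lug (13 mm square, 50 mm long), paddle on the stand's -x side, 20 mm clear of the lug. It draws out along the stand's -x in 75 mm
- pin_home (a point): where the pin's origin is when fully home in the lug; 100 mm above the bench, axes as the stand's
- pin_park (a point): where the pin's origin is when parked: shank along the stand's x on the floor of the open-topped notch in the yellow block (20 mm wide, 10 mm deep, 50 mm long, floor 95 mm above the bench), paddle out on the -x side, its centre 35 mm from the block; 70 mm beside pin_home; axes as the stand's
- isolator (a joint): angle of the isolator's toggle lever: 0 = off, leaning to the base's -x (towards the red stripe); 1.0 = on, leaning to +x (towards the green stripe). 0.5 is upright. Stiff enough to stay where it is left, turns with under 2 N at the ball
- isolator_tip (a point): centre of the red ball, 26 mm in diameter, at the end of the isolator lever, 80 mm from the pivot (pivot at the middle of the housing, 22 mm above the bench)
- isolator_base: yellow isolator housing 70 x 50 x 25 mm, fixed to the bench; origin at the middle of its underside; the lever swings in its x-z plane
- shaft_collar: bystander: aluminium shaft collar, 34 mm in diameter, 15 mm high; origin under its centre
- bearing: bystander: sealed ball bearing, 42 mm in diameter, 13 mm high; origin under its centre
- scribe: bystander: brass scribe 140 mm long (x), 8 mm thick; origin under its middle
- coupling_half: bystander: black cast-iron pump coupling half, flange 90 mm in diameter, 45 mm high; origin under its centre
Things that resemble listed ones, but are neither listed nor needed, are in the scene too. Leave any green or purple look-alike of the lock_pin alone.

How it is judged (in metres and radians):
On the way, in this order (a step that is already met when the one before it is completed fails the run):
1. the isolator is off (value of joint isolator below 0.15 rad), for 0.2 s.
2. all rotors lie in seats across the ways, with the isolator off and the lock pin still home in its lug (x of rotor1 in the frame of stand between -0.014 and 0.014 m and z of rotor1 in the frame of stand between 0.08 and 0.092 m and (y of rotor1 in the frame of stand between -0.162 and -0.138 m or y of rotor1 in the frame of stand between -0.087 and -0.063 m or y of rotor1 in the frame of stand between -0.012 and 0.012 m or y of rotor1 in the frame of stand between 0.063 and 0.087 m or y of rotor1 in the frame of stand between 0.138 and 0.162 m) and angle between the x axis of each of rotor1, rotor2, rotor3, rotor4, rotor5 and the x axis of stand, either way round below 0.15 rad and linear speed of each of rotor1, rotor2, rotor3, rotor4, rotor5, lock_pin below 0.03 m/s and x of rotor2 in the frame of stand between -0.014 and 0.014 m and z of rotor2 in the frame of stand between 0.08 and 0.092 m and (y of rotor2 in the frame of stand between -0.162 and -0.138 m or y of rotor2 in the frame of stand between -0.087 and -0.063 m or y of rotor2 in the frame of stand between -0.012 and 0.012 m or y of rotor2 in the frame of stand between 0.063 and 0.087 m or y of rotor2 in the frame of stand between 0.138 and 0.162 m) and x of rotor3 in the frame of stand between -0.014 and 0.014 m and z of rotor3 in the frame of stand between 0.08 and 0.092 m and (y of rotor3 in the frame of stand between -0.162 and -0.138 m or y of rotor3 in the frame of stand between -0.087 and -0.063 m or y of rotor3 in the frame of stand between -0.012 and 0.012 m or y of rotor3 in the frame of stand between 0.063 and 0.087 m or y of rotor3 in the frame of stand between 0.138 and 0.162 m) and x of rotor4 in the frame of stand between -0.014 and 0.014 m and z of rotor4 in the frame of stand between 0.08 and 0.092 m and (y of rotor4 in the frame of stand between -0.162 and -0.138 m or y of rotor4 in the frame of stand between -0.087 and -0.063 m or y of rotor4 in the frame of stand between -0.012 and 0.012 m or y of rotor4 in the frame of stand between 0.063 and 0.087 m or y of rotor4 in the frame of stand between 0.138 and 0.162 m) and x of rotor5 in the frame of stand between -0.014 and 0.014 m and z of rotor5 in the frame of stand between 0.08 and 0.092 m and (y of rotor5 in the frame of stand between -0.162 and -0.138 m or y of rotor5 in the frame of stand between -0.087 and -0.063 m or y of rotor5 in the frame of stand between -0.012 and 0.012 m or y of rotor5 in the frame of stand between 0.063 and 0.087 m or y of rotor5 in the frame of stand between 0.138 and 0.162 m) and value of joint isolator below 0.15 rad and x of lock_pin in the frame of pin_home between -0.015 and 0.015 m and y of lock_pin in the frame of pin_home between -0.006 and 0.006 m and z of lock_pin in the frame of pin_home between -0.006 and 0.006 m and angle between the x axis of lock_pin and the x axis of stand, either way round below 0.25 rad), for 0.2 s.
3. the lock pin lies parked in the notch, with the isolator still off (x of lock_pin in the frame of pin_park between -0.015 and 0.015 m and y of lock_pin in the frame of pin_park between -0.01 and 0.01 m and z of lock_pin in the frame of pin_park between -0.006 and 0.006 m and angle between the x axis of lock_pin and the x axis of stand, either way round below 0.25 rad and linear speed of lock_pin below 0.03 m/s and value of joint isolator below 0.15 rad), for 0.2 s.
4. the isolator is on again (value of joint isolator above 0.85 rad), for 0.2 s.
At the end, for the whole second after the job is handed in: Every rotor present rests on both ways in its own seat (within 14 mm across the ways, 12 mm along, 6 mm in height, 0.15 rad), the lock pin lies in the parking notch (15 mm along, 10 mm across, 6 mm in height, 0.25 rad) and the isolator reads above 0.85; all at rest (x of rotor1 in the frame of stand between -0.014 and 0.014 m and z of rotor1 in the frame of stand between 0.08 and 0.092 m and (y of rotor1 in the frame of stand between -0.162 and -0.138 m or y of rotor1 in the frame of stand between -0.087 and -0.063 m or y of rotor1 in the frame of stand between -0.012 and 0.012 m or y of rotor1 in the frame of stand between 0.063 and 0.087 m or y of rotor1 in the frame of stand between 0.138 and 0.162 m) and angle between the x axis of each of rotor1, rotor2, rotor3, rotor4, rotor5 and the x axis of stand, either way round below 0.15 rad and linear speed of each of rotor1, rotor2, rotor3, rotor4, rotor5, lock_pin below 0.03 m/s and x of rotor2 in the frame of stand between -0.014 and 0.014 m and z of rotor2 in the frame of stand between 0.08 and 0.092 m and (y of rotor2 in the frame of stand between -0.162 and -0.138 m or y of rotor2 in the frame of stand between -0.087 and -0.063 m or y of rotor2 in the frame of stand between -0.012 and 0.012 m or y of rotor2 in the frame of stand between 0.063 and 0.087 m or y of rotor2 in the frame of stand between 0.138 and 0.162 m) and x of rotor3 in the frame of stand between -0.014 and 0.014 m and z of rotor3 in the frame of stand between 0.08 and 0.092 m and (y of rotor3 in the frame of stand between -0.162 and -0.138 m or y of rotor3 in the frame of stand between -0.087 and -0.063 m or y of rotor3 in the frame of stand between -0.012 and 0.012 m or y of rotor3 in the frame of stand between 0.063 and 0.087 m or y of rotor3 in the frame of stand between 0.138 and 0.162 m) and x of rotor4 in the frame of stand between -0.014 and 0.014 m and z of rotor4 in the frame of stand between 0.08 and 0.092 m and (y of rotor4 in the frame of stand between -0.162 and -0.138 m or y of rotor4 in the frame of stand between -0.087 and -0.063 m or y of rotor4 in the frame of stand between -0.012 and 0.012 m or y of rotor4 in the frame of stand between 0.063 and 0.087 m or y of rotor4 in the frame of stand between 0.138 and 0.162 m) and x of rotor5 in the frame of stand between -0.014 and 0.014 m and z of rotor5 in the frame of stand between 0.08 and 0.092 m and (y of rotor5 in the frame of stand between -0.162 and -0.138 m or y of rotor5 in the frame of stand between -0.087 and -0.063 m or y of rotor5 in the frame of stand between -0.012 and 0.012 m or y of rotor5 in the frame of stand between 0.063 and 0.087 m or y of rotor5 in the frame of stand between 0.138 and 0.162 m) and x of lock_pin in the frame of pin_park between -0.015 and 0.015 m and y of lock_pin in the frame of pin_park between -0.01 and 0.01 m and z of lock_pin in the frame of pin_park between -0.006 and 0.006 m and angle between the x axis of lock_pin and the x axis of stand, either way round below 0.25 rad and value of joint isolator above 0.85 rad); the robot touches nothing.
It fails at once if a bystander was moved by more than 5 cm (distance of any of shaft_collar, bearing, scribe, coupling_half from where it was at the start of the episode above 0.05 m).
Of rotor1, rotor2, rotor3, rotor4, rotor5 only 3 to 5 are there at a start; the rules pass over those that are not, and their reading is None.
At some moment in a run one of rotor1, rotor2, rotor3, rotor4, rotor5 may be knocked a few centimetres aside while the robot is not near it.
Once in a run the grip may slacken for a moment while it holds something.
It also fails if it takes over 210 s, if anything falls off the work surface, if the arm or the gripper's body presses on something with over 40 N, if the wrist force passes 120 N, or if a joint passes its speed limit or range.

ROBOT

A 6-joint arm with a two-finger parallel gripper is mounted at the origin on the work surface. World frame = base frame: x ahead of the robot, y to its left, z up, the work surface at z = 0. Lengths are in mm, angles in degrees, forces in N, time in s.
With the tool pointing down it reaches from about 350 to 850 mm from the base axis. Payload 8.1 kg.
Tool frame: the origin (TCP) lies on the centre line of the jaws, within the pads' length; the fingertips stand 14 mm ahead of it and the grasp point (between the pads) lies 5 mm behind it; z points along the fingers, y is the line along which they close (so a half turn about z gives the same grasp; the last joint's range is limited). The gripper opens to 85 mm and grips with 20 to 120 N. Pads are 22 mm wide; open, the fingers measure 114 mm over their backs; the gripper's body (76 mm by 85 mm) begins 54 mm behind the grasp point. The pads swing forward as they close: fully open they stand 13 mm farther back than shut.
Start: joints at [58.934, 7.471, 85.268, -0, 87.261, -4.893], TCP at [264.627, 538.496, 245.292] pointing down, gripper open.
Joint ranges: [-169.43, 169.43], [-51.17, 129.36], [1.28, 143.12], [-76.62, 256.62], [0, 156.53], [-152.29, 152.29]. Speed limits (degrees/s): [136.94, 136.94, 159.86, 180, 180, 180].

INTERFACE

Orientations are given as [roll, pitch, yaw] about the fixed x, y, z axes, in that order (R = Rz(yaw) Ry(pitch) Rx(roll)).
In Python, from bench import sense, snapshot, camera_info, hand_in gives the robot as it stands. The module is installed in compiled form; this text tells all that it offers.
- The arm moves only by the tool apply_moves, never from a script. Its argument "deltas" is a list of rows, each a list of 7 numbers: the shift along the tool's x, y, z scaled (see below), then the turn, a rotation vector about the tool's x, y, z scaled (see below), then the opening, from 0 (shut) to 1 (fully open). In form: [[dx, dy, dz, ax, ay, az, claw], ...]. A call has 1 to 8 rows; each row shifts and turns the commanded pose from where the row before left it, along the tool's axes as they then stand; what a row does not reach is not made up. The controller multiplies each number of a shift by 0.03 m and each number of a turn by 0.08 rad. A row lasts 1/8 s, in which the tool goes at most 62.5 mm and 10.7 degrees, less where a joint would pass 70% of its speed; a pose out of reach is approached as far as the arm can. A call with a number of a shift or a turn outside -1 to 1 is refused whole. A call with a gripper value outside its range is refused whole. The fingers move at their own pace and stop on an object; "grip_force" is the grip in N (left out, the last holds). Time passes only in rows, so rows that do not move let the fingers close. It gives the time, the measured TCP pose, the force, the opening and the grip force at its end, in the units of the state.
- sense(): the state, without advancing time (a new reading comes with each control period).
- snapshot(name): name is "side" or "top" or "wrist"; returns the picture (400x640x3 uint8, red, green, blue); there is no depth.
- camera_info(name): a dict with "vertical_fov" (degrees; the focal length in pixels is half the picture's height over the tangent of half this angle, whatever the lens; pixels are square), "cx", "cy" (the principal point, pixels), "origin" and "rotation" of the camera in the world; the wrist camera has in their place "tool_from_camera" (4x4, takes a point from camera to tool coordinates, whose origin is the TCP and whose axes are the flange's). Camera axes: x right, y up, looking along -z (the intrinsics and any distortion apply to the point x, -y, -z); pixel columns grow to the right and rows downward; lengths in mm; the calibration is good to about 2 mm. The wrist camera is an equidistant fisheye: a pixel r from the principal point sees the ray r / f radians off the axis. A picture is of the moment at which its call begins: read the wrist's pose just before it. camera_info takes no time and is no camera call.
- hand_in(): hands the job in; it is judged then, once.
The state is a dict: "time": time; "joint_pos": joint angles; "qd": joint speeds; "joint_efforts": joint torques, N m; "tool_pos": TCP position; "tcp_rot": TCP orientation; "ft_force": force on the tool from outside, world axes, zero at the start; "wrist_torque": the same for the moment, N m; "finger_gap": finger opening in mm; "grip_force": force on a finger pad.
Only numpy, scipy, OpenCV 4.12 (cv2) and the standard library are available. Lean on these libraries where they do the work, as an engineer would, in place of code of your own. Each camera call takes 0.05 s, during which the arm holds its last target. There are 200 camera calls.

## Working session

There is one attempt and no reset: what is moved stays moved. The work goes in short steps, Python scripts to look and compute and a tool call to move; the robot and the scene stay as the last step left them, time stands still between calls to the robot, and variables do not carry over. Pictures are saved under pics/ and viewed, at most 14 in all, crops included, and the job is handed in when it is done.

Besides the shell and the picture viewer there is one more tool, called after ">>>" as name(argument=value, ...), one argument or row to a line, values as JSON. apply_moves: Moves the arm, as the interface text tells. Its arguments: {"type":"object","properties":{"deltas":{"type":"array"},"grip_force":{"type":"number"}},"required":["deltas"]}

```bash
mkdir -p pics
cat > h.py <<'E'
import numpy as np, cv2
from bench import sense, snapshot, camera_info, hand_in
from scipy.spatial.transform import Rotation as R
def tool():
    s=sense(); return np.array(s['tool_pos']), R.from_euler('xyz',s['tcp_rot'],degrees=True).as_matrix()
def cam(name):
    c=camera_info(name); f=200/np.tan(np.radians(c['vertical_fov'])/2)
    if name=='wrist':
        p,r=tool(); T=np.array(c['tool_from_camera']); return f,c['cx'],c['cy'],p+r@T[:3,3],r@T[:3,:3],True
    return f,c['cx'],c['cy'],np.array(c['origin']),np.array(c['rotation']),False
def ray(cm,u,v):
    f,cx,cy,o,Rc,fish=cm; x=(u-cx)/f;y=(v-cy)/f
    if fish:
        t=np.hypot(x,y); k=np.sin(t)/t if t>1e-9 else 1; d=np.array([x*k,-y*k,-np.cos(t)])
    else: d=np.array([x,-y,-1.])
    return o, Rc@d
def onz(cm,u,v,z):
    o,d=ray(cm,u,v); return o+d*(z-o[2])/d[2]
def proj(cm,P):
    f,cx,cy,o,Rc,fish=cm; q=Rc.T@(np.asarray(P,float)-o)
    x,y,z=q[0],-q[1],-q[2]
    if fish:
        r=np.hypot(x,y); t=np.arctan2(r,z); k=t/r if r>1e-9 else 1/z; return cx+f*x*k, cy+f*y*k
    return cx+f*x/z, cy+f*y/z
def save(name,img,s=1):
    if s!=1: img=cv2.resize(img,None,fx=s,fy=s,interpolation=cv2.INTER_CUBIC)
    cv2.imwrite('pics/'+name+'.png',img[:,:,::-1])
E
python3 - <<'E'
from h import *
print(sense())
for n in('top','side','wrist'):
    print(n,camera_info(n)); save(n+'0',snapshot(n),1.25)
    np.save(n+'0.npy',snapshot(n)) if n!='wrist' else None
E
```

```text
{'time': 0.0, 'joint_pos': array([ 5.89359002e+01,  7.51336277e+00,  8.53304553e+01,  9.33878089e-04,
        8.72625003e+01, -4.89404171e+00]), 'qd': array([ 0.05541628, -0.10511532,  0.02114375,  0.01991722,  0.02323621,
       -0.02362834]), 'joint_efforts': array([-2.52841583e-04, -5.69410586e+01, -5.00544333e+01, -4.31786812e-04,
        1.51517481e-02, -2.81658413e-05]), 'tool_pos': array([264.32903842, 538.04116479, 244.25134496]), 'tcp_rot': array([-1.79894149e+02, -9.99968791e-03,  1.53829887e+02]), 'ft_force': array([-0.43724635, -0.64330109, -1.3645981 ]), 'wrist_torque': array([0.06494753, 0.01419292, 0.04708739]), 'grip_force': 0.0, 'finger_gap': 85.37461661306934}
top {'vertical_fov': 47.650907988899974, 'cx': 316.1361053596522, 'cy': 189.60216749503834, 'origin': array([ 459.91262724,   32.45056357, 1305.56978519]), 'rotation': array([  5.96996507,   0.52163132, -89.50362827])}
side {'vertical_fov': 50.0094280535076, 'cx': 321.0670171398134, 'cy': 199.04400282460722, 'origin': array([467.39188052, 781.17566933, 863.52960025]), 'rotation': array([  43.55813162,   -0.30426569, -167.93186731])}
wrist {'vertical_fov': 65.70646984690485, 'cx': 319.2666346865826, 'cy': 203.60597221255918, 'tool_from_camera': array([[ 7.65817709e-04,  9.54404486e-01,  2.98515480e-01,
         7.55771748e+01],
       [ 9.99999583e-01, -5.82198644e-04, -7.04031808e-04,
         7.91485582e-01],
       [-4.98135808e-04,  2.98515894e-01, -9.54404533e-01,
        -1.28961043e+02],
       [ 0.00000000e+00,  0.00000000e+00,  0.00000000e+00,
         1.00000000e+00]])}
```

View pics/top0.png

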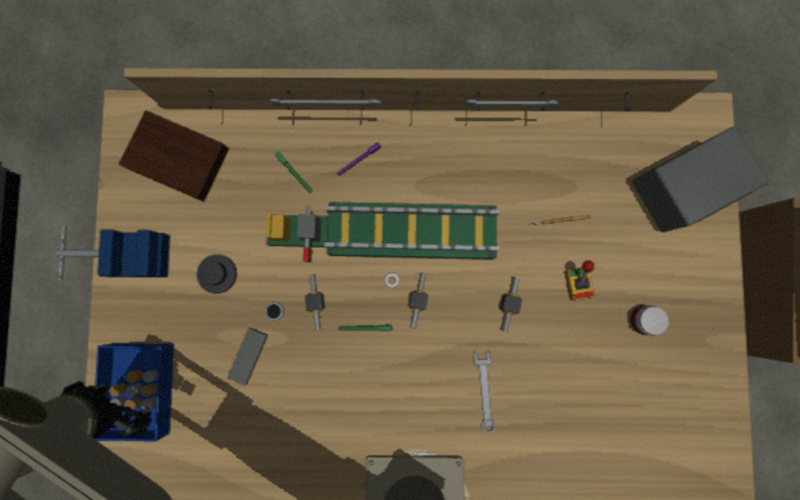

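View pics/side0.png

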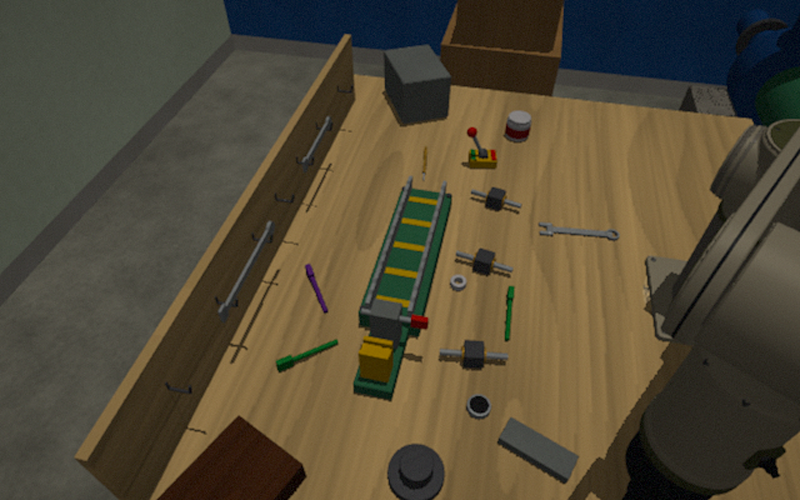

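Three rotors, scaled top px: (315,301), (419,300) and (512,303). The lock pin's red paddle is at (307,255). Its look-alikes are the green pins at (295,172) and (365,328) and the purple one at (360,158). The isolator ball is at (588,267), leaning towards green (on). Bystanders are the collar (392,281), bearing (275,311), scribe (560,219) and coupling (216,273).

```bash
sed -i "s/np.array(c\['rotation'\])/R.from_euler('xyz',c['rotation'],degrees=True).as_matrix()/" h.py
cat >> h.py <<'E'
def blobs(img,lo,hi,roi=None,amin=10):
    """HSV blobs: [(u,v,area,rect)]"""
    m=cv2.inRange(cv2.cvtColor(img,cv2.COLOR_RGB2HSV),lo,hi)
    if roi: k=np.zeros_like(m); a,b,c,d=roi; k[b:d,a:c]=255; m&=k
    cs,_=cv2.findContours(m,cv2.RETR_EXTERNAL,cv2.CHAIN_APPROX_NONE); out=[]
    for c in cs:
        M=cv2.moments(c)
        if M['m00']>=amin: out.append((M['m10']/M['m00'],M['m01']/M['m00'],M['m00'],cv2.minAreaRect(c)))
    return sorted(out,key=lambda b:-b[2])
E
python3 - <<'E'
from h import *
img=np.load('top0.npy'); c=cam('top')
def show(n,lo,hi,roi,z,a=10,k=4):
    for b in blobs(img,lo,hi,roi,a)[:k]: print(n,np.round(b[:3],1),np.round(onz(c,*b[:2],z)[:2],1),np.round(b[3][1],1),round(b[3][2],1))
for r in [(238,228,266,254),(322,228,350,254),(396,230,424,256)]: show('body',(0,0,0),(180,255,75),r,38,60,2)
show('red',(0,150,80),(8,255,255),(230,160,520,270),100)
show('redhi',(172,150,80),(180,255,255),(230,160,520,270),100)
show('yel',(18,140,100),(32,255,255),(205,150,500,260),45,30,9)
show('green',(40,80,30),(85,255,255),(205,150,500,260),45,10,6)
# crop: wanted things
save('crop',np.hstack([img[155:275,200:330],img[155:275,390:500]]),3.2)
E
```

```text
body [251.6 241.3 161. ] [446.3 223.6] [13.1 14.4] 82.9
body [333.5 240.  153. ] [451.9  -4.5] [14.  13.6] 9.5
body [407.2 242.7 194.5] [ 446.1 -208.9] [18.9 20.9] 52.1
red [470.5 212.4  45.5] [ 528.1 -365.6] [7. 8.] 90.0
red [467.1 235.7  41.5] [ 466.7 -355. ] [ 3.9 15.1] 78.7
red [244.5 203.3  31.5] [547.7 235.5] [11.  3.] 90.0
yel [219.5 180.5 224.5] [615.3 316.9] [19. 13.] 90.0
yel [302.5 182.3 104.5] [611.9  83.4] [23.  5.] 90.0
yel [275.8 182.1 100. ] [612.  158.5] [23.  5.] 90.0
yel [329.2 182.7  95.5] [611.5   8.7] [22.  5.] 90.0
yel [356.  183.2  89.5] [610.6 -66.4] [23.  4.] 90.0
yel [383. 184.  88.] [ 608.8 -141.9] [22.  4.] 90.0
yel [462.9 227.6  77. ] [ 489.1 -361.8] [14.3 17.3] 78.7
green [329.8 202.1 575.5] [556.9   6.8] [133.    6.2] 1.3
green [369.5 183.6 433.5] [ 609.8 -104.2] [23. 19.] 90.0
green [315.7 182.4 429. ] [612.   46.6] [23. 20.] 90.0
green [289.  181.7 427. ] [613.4 121.4] [23. 20.] 90.0
green [342.6 183.  422. ] [610.8 -28.9] [24. 19.] 90.0
green [263.5 183.1 358.5] [608.9 192.9] [26. 24.] 90.0
```

View pics/crop.png

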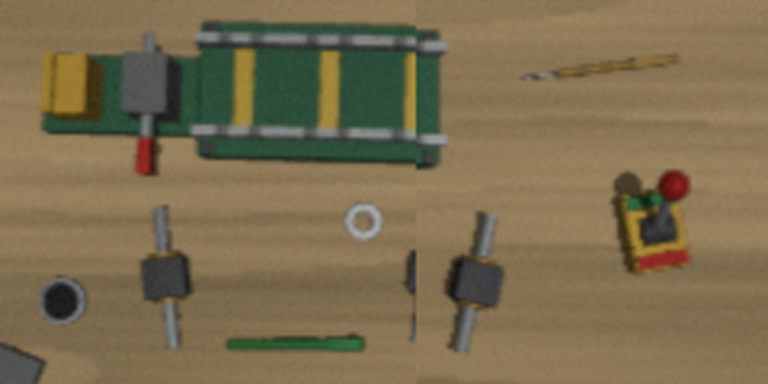

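```bash
cat >> h.py <<'E'
def go(x,y,z,yaw):
    """units: turn az first, then total shift in turned tool frame"""
    s=sense(); p=np.array(s['tool_pos']); y0=s['tcp_rot'][2]
    a=(yaw-y0+180)%360-180
    Rm=R.from_euler('xyz',[180,0,yaw],degrees=True).as_matrix()
    u=Rm.T@(np.array([x,y,z])-p)/30
    print('az',round(-np.radians(a)/.08,2),'shift',np.round(u,2),'at',np.round(p,1),np.round(s['tcp_rot'],1),'t',round(s['time'],1))
E
python3 - <<'E'
from h import *
img=np.load('top0.npy'); c=cam('top')
for P in [(462.9,227.6),(467.1,235.7)]: print(onz(c,*P,25))
for b in blobs(img,(40,80,30),(85,255,255),(455,210,480,235),4): print('g',onz(c,*b[:2],25),b[2])
print('ball',onz(c,470.5,212.4,92))
go(590,-372,245,169)
E
```

```text
[ 489.55720523 -368.06349934   25.        ]
[ 467.00932369 -379.24330502   25.        ]
g [ 517.86063594 -362.94362188   25.        ] 30.5
ball [ 528.66527309 -368.36410098   92.        ]
az -3.31 shift [-1.644e+01 -2.771e+01 -1.000e-02] at [264.5 538.3 244.8] [-179.9   -0.   153.8] t 0.2
```

>>> apply_moves(
  deltas=[
    [0,0,0,0,0,-0.83,0],
    [0,0,0,0,0,-0.83,0],
    [0,0,0,0,0,-0.83,0],
    [0,0,0,0,0,-0.83,0],
    [-0.59,-0.99,0,0,0,0,0],
    [-0.59,-0.99,0,0,0,0,0],
    [-0.59,-0.99,0,0,0,0,0],
    [-0.59,-0.99,0,0,0,0,0],
  ],
)

```text
time: 1.25
tool_pos: [311.8, 407.3, 245.2]
tcp_rot: [-180.0, -0.0, 169.1]
ft_force: [0.5, -0.4, 0.5]
finger_gap: 0.3
grip_force: 0.0
```

>>> apply_moves(
  deltas=[
    [-0.59,-0.99,0,0,0,0,0],
    [-0.59,-0.99,0,0,0,0,0],
    [-0.59,-0.99,0,0,0,0,0],
    [-0.59,-0.99,0,0,0,0,0],
    [-0.59,-0.99,0,0,0,0,0],
    [-0.59,-0.99,0,0,0,0,0],
    [-0.59,-0.99,0,0,0,0,0],
    [-0.59,-0.99,0,0,0,0,0],
  ],
)

```text
time: 2.25
tool_pos: [405.7, 147.2, 245.4]
tcp_rot: [180.0, 0.0, 169.0]
ft_force: [0.7, -0.2, 0.2]
finger_gap: -0.3
grip_force: 0.0
```

>>> apply_moves(
  deltas=[
    [-0.59,-0.99,0,0,0,0,0],
    [-0.59,-0.99,0,0,0,0,0],
    [-0.59,-0.99,0,0,0,0,0],
    [-0.59,-0.99,0,0,0,0,0],
    [-0.59,-0.99,0,0,0,0,0],
    [-0.59,-0.99,0,0,0,0,0],
    [-0.59,-0.99,0,0,0,0,0],
    [-0.59,-0.99,0,0,0,0,0],
  ],
)

```text
time: 3.25
tool_pos: [499.5, -113.1, 245.3]
tcp_rot: [180.0, 0.0, 169.0]
ft_force: [0.0, 0.1, -0.9]
finger_gap: -0.1
grip_force: 0.0
```

>>> apply_moves(
  deltas=[
    [-0.59,-0.99,0,0,0,0,0],
    [-0.59,-0.99,0,0,0,0,0],
    [-0.59,-0.99,0,0,0,0,0],
    [-0.59,-0.99,0,0,0,0,0],
    [-0.59,-0.99,0,0,0,0,0],
    [-0.59,-0.99,0,0,0,0,0],
    [0,0,0,0,0,0,0],
    [0,0,0,0,0,0,0],
  ],
)

```text
time: 4.25
tool_pos: [569.5, -306.6, 244.9]
tcp_rot: [180.0, -0.0, 169.0]
ft_force: [-0.3, 0.1, 0.1]
finger_gap: -0.3
grip_force: 0.0
```

Run:
```python
from h import *
c=cam('wrist'); im=snapshot('wrist'); save('w1',im); np.save('w1.npy',im)
for n,lo,hi in (('red',(0,140,60),(8,255,255)),('yel',(18,140,70),(32,255,255)),('green',(40,80,30),(85,255,255))):
    for b in blobs(im,lo,hi,None,30)[:3]: print(n,np.round(b[:3],1),onz(c,*b[:2],92 if n=='red' else 25)[:2],onz(c,*b[:2],25)[:2])
print(sense()['tool_pos'],sense()['tcp_rot'],sense()['finger_gap'])
```

```text
red [248.1 162.9 529. ] [ 530.16849672 -365.9976804 ] [ 538.37471595 -383.63411255]
red [240.7 103.3 313.5] [ 474.19851008 -360.42645483] [ 469.10253656 -376.73879311]
red [149.2  80.2 113. ] [ 424.98290376 -448.64776933] [ 408.19002765 -485.92736168]
yel [ 250.8  115.5 1561.5] [ 485.61021501 -368.21470084] [ 485.61021501 -368.21470084]
yel [463.9 190.1 562.5] [ 619.66662663 -130.10685587] [ 619.66662663 -130.10685587]
yel [298.6 233.  537. ] [ 634.70881195 -343.93998802] [ 634.70881195 -343.93998802]
green [ 486.6  157.2 5163.5] [582.58511991 -94.06903377] [582.58511991 -94.06903377]
green [ 489.5  185.6 1820.5] [620.41905049 -91.52164474] [620.41905049 -91.52164474]
green [ 535.4  177.3 1390.5] [621.81554044 -12.11420322] [621.81554044 -12.11420322]
[ 569.5320619  -306.27070341  245.14398638] [ 1.79972444e+02 -2.70931462e-02  1.69068456e+02] -0.08049284712397818
```

View pics/w1.png

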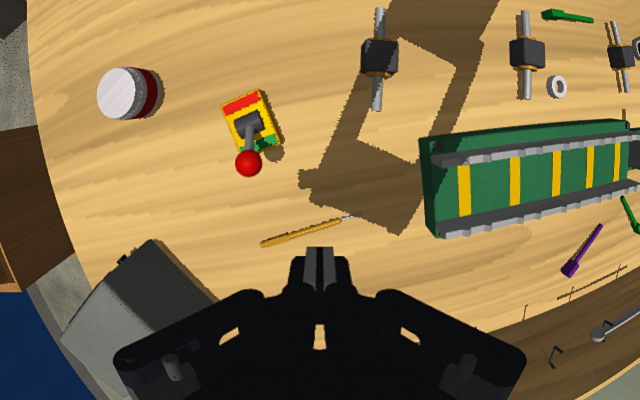

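The fisheye shows the ball at (248,163), the red stripe at (241,103) and green below it. The housing's yaw is about +11° and the pivot about (491,-374). I will push the ball from the far side.

Run:
```python
from h import *
go(574,-358,94,180)
```

```text
az -2.38 shift [-0.15 -1.72  5.04] at [ 569.5 -306.3  245.1] [180.   -0.  169.1] t 4.3
```

>>> apply_moves(
  deltas=[
    [0,0,0,0,0,-0.8,0],
    [0,-0.86,0,0,0,-0.8,0],
    [-0.15,-0.86,0,0,0,-0.8,0],
    [0,0,1,0,0,0,0],
    [0,0,1,0,0,0,0],
    [0,0,1,0,0,0,0],
    [0,0,1,0,0,0,0],
    [0,0,1,0,0,0,0],
  ],
)

```text
time: 5.3
tool_pos: [569.5, -357.5, 94.9]
tcp_rot: [-180.0, 0.0, -179.9]
ft_force: [0.7, 0.7, -0.3]
finger_gap: -0.3
grip_force: 0.0
```

>>> apply_moves(
  deltas=[
    [0.4,-0.08,0,0,0,0,0],
    [0.4,-0.08,0,0,0,0,0],
    [0.4,-0.08,0,0,0,0,0],
    [0.4,-0.08,0,0,0,0,0],
    [0.4,-0.08,0,0,0,0,0],
    [0.4,-0.08,0,0,0,0,0],
    [0.4,-0.08,0,0,0,0,0],
    [0.2,-0.04,0,0,0,0,0],
  ],
)

```text
time: 6.3
tool_pos: [479.0, -376.6, 95.0]
tcp_rot: [180.0, 0.1, -180.0]
ft_force: [20.2, 4.1, -8.6]
finger_gap: -0.4
grip_force: 9.8
```

Run:
```python
from h import *
go(480,-377,94,180)
c=cam('wrist'); im=snapshot('wrist')
for b in blobs(im,(0,140,60),(8,255,255),None,30)[:3]: print(np.round(b[:3],1),onz(c,*b[:2],92)[:2])
c=cam('top'); im=snapshot('top')
for b in blobs(im,(0,140,60),(8,255,255),(440,190,500,270),10)[:3]: print('top',np.round(b[:3],1),onz(c,*b[:2],92)[:2])
```

```text
az 0.0 shift [-0.03 -0.01  0.03] at [ 479.  -376.6   95. ] [ 1.8e+02  1.0e-01 -1.8e+02] t 6.3
[ 315.5  225.1 2792. ] [ 455.26891266 -377.80648071]
[ 157.6  128.5 1202. ] [ 408.55478677 -451.02155987]
top [474.1 240.3  15. ] [ 454.73322826 -375.80003275]
```

>>> apply_moves(
  deltas=[
    [-0.7,0,0,0,0,0,0],
    [0,0,-1,0,0,0,0],
    [0,0,-1,0,0,0,0.5],
    [0,0,-1,0,0,0,1],
    [0,1,-1,0,0,0,1],
    [0,1,0,0,0,0,1],
    [0,1,0,0,0,0,1],
    [0,1,0,0,0,0,1],
  ],
)

```text
time: 7.4
tool_pos: [499.8, -255.9, 215.2]
tcp_rot: [180.0, -0.0, -180.0]
ft_force: [-0.8, 0.2, -0.3]
finger_gap: 85.0
grip_force: 0.0
```

>>> apply_moves(
  deltas=[
    [0,1,0,0,0,0.8,1],
    [0,0.6,0,0,0,0.8,1],
    [0,0,0,0,0,0.8,1],
    [0,0,0,0,0,0,1],
    [0,0,0,0,0,0,1],
  ],
)

```text
time: 8.02
tool_pos: [501.2, -209.0, 215.2]
tcp_rot: [-180.0, -0.0, 169.1]
ft_force: [0.5, 0.8, -0.4]
finger_gap: 85.4
grip_force: 0.0
```

```bash
cat >> h.py <<'E'
def rotor(guess,half=75):
    """wrist view: black body centre at z=38 top face and shaft ends at z=19 (bench rotor)"""
    c=cam('wrist'); im=snapshot('wrist'); np.save('last.npy',im)
    # rectify bench plane z=19 round guess, 1 mm/px; columns = world x, rows = world y
    H,W=2*half,2*half; out={}
    for z in (38,25):
        m=np.zeros((H,W,2),np.float32)
        for i in range(H):
            for j in range(W): m[i,j]=proj(c,(guess[0]-half+j,guess[1]-half+i,z))
        out[z]=cv2.remap(im,m[:,:,0],m[:,:,1],cv2.INTER_LINEAR)
    return out
E
python3 - <<'E'
from h import *
o=rotor((446,-209)); save('r3',np.hstack([o[38],o[25]]),2.5)
go(446,-209,245,169)
E
```

```text
az 0.02 shift [ 1.81 -0.35 -0.99] at [ 501.2 -209.1  215.2] [-180.    -0.   169.1] t 8.1
```

View pics/r3.png

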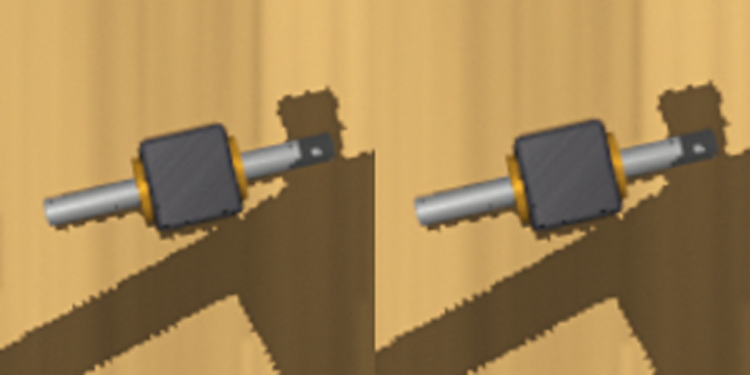

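```bash
cat >> h.py <<'E'
def rfit(guess,half=75,pr=True):
    o=rotor(guess,half); res=[]
    def big(m):
        n,l,st,ce=cv2.connectedComponentsWithStats(m)
        if n<2: return None
        i=1+np.argmax(st[1:,4]); return (l==i).astype(np.uint8)*255,ce[i],st[i,4]
    g38=cv2.inRange(cv2.cvtColor(o[38],cv2.COLOR_RGB2HSV),(0,0,0),(180,70,130))
    g25=cv2.inRange(cv2.cvtColor(o[25],cv2.COLOR_RGB2HSV),(0,0,0),(180,70,255))
    b=big(cv2.morphologyEx(g38,cv2.MORPH_OPEN,np.ones((19,19))))
    s=big(cv2.morphologyEx(g25,cv2.MORPH_CLOSE,np.ones((9,9))))
    pts=cv2.findNonZero(s[0]).reshape(-1,2).astype(np.float32)
    l=cv2.fitLine(pts,cv2.DIST_L2,0,.01,.01).ravel(); yaw=np.degrees(np.arctan(l[1]/l[0]))
    r=cv2.minAreaRect(pts.astype(np.int32)); off=np.array(guess)-half
    print('body',np.round(off+b[1],1),'area',b[2],'shaft rect c',np.round(off+r[0],1),np.round(r[1]),'yaw',round(yaw,1))
    return o
E
python3 - <<'E'
from h import *
rfit((446,-209))
E
```

```text
body [ 447.  -213.4] area 1113 shaft rect c [ 446.9 -214. ] [ 38. 123.] yaw -13.5
```

Run:
```python
from h import *
go(447,-213.2,21,168)
```

```text
az 0.23 shift [ 1.74 -0.51  6.47] at [ 501.2 -209.1  215.2] [180.   -0.  169.1] t 8.1
```

>>> apply_moves(
  deltas=[
    [0.87,-0.25,0.1,0,0,0.23,1],
    [0.87,-0.26,0.37,0,0,0,1],
    [0,0,1,0,0,0,1],
    [0,0,1,0,0,0,1],
    [0,0,1,0,0,0,1],
    [0,0,1,0,0,0,1],
    [0,0,1,0,0,0,1],
    [0,0,1,0,0,0,1],
  ],
)

```text
time: 9.12
tool_pos: [447.1, -213.7, 20.3]
tcp_rot: [-180.0, 0.0, 168.0]
ft_force: [0.1, 0.7, 0.2]
finger_gap: 85.6
grip_force: 0.0
```

>>> apply_moves(
  deltas=[
    [0,0,0,0,0,0,1],
    [0,0,0,0,0,0,0.2],
    [0,0,0,0,0,0,0.2],
    [0,0,0,0,0,0,0.2],
    [0,0,0,0,0,0,0.2],
    [0,0,-0.5,0,0,0,0.2],
    [0,0,-1,0,0,0,0.2],
    [0,0,-1,0,0,0,0.2],
  ],
  grip_force=80,
)

```text
time: 10.12
tool_pos: [446.4, -212.9, 97.0]
tcp_rot: [180.0, -0.1, 168.0]
ft_force: [0.4, -0.0, -4.6]
finger_gap: 36.8
grip_force: 80.9
```

Run:
```python
from h import *
go(610,-141.6,180,179.4)
print(sense()['finger_gap'],sense()['grip_force'])
```

```text
az -2.49 shift [-5.43  2.43 -2.77] at [ 446.4 -212.9   97. ] [ 1.80e+02 -1.00e-01  1.68e+02] t 10.1
36.80670577639024 80.94895005226135
```

>>> apply_moves(
  deltas=[
    [0,0,-0.9,0,0,-0.83,0.2],
    [0,0,-0.9,0,0,-0.83,0.2],
    [-0.9,0.4,-1,0,0,-0.83,0.2],
    [-0.9,0.4,0,0,0,0,0.2],
    [-0.9,0.4,0,0,0,0,0.2],
    [-0.9,0.4,0,0,0,0,0.2],
    [-0.9,0.4,0,0,0,0,0.2],
    [-0.9,0.4,0,0,0,0,0.2],
  ],
)

```text
time: 11.12
tool_pos: [610.7, -144.2, 180.2]
tcp_rot: [180.0, -0.1, 179.4]
ft_force: [0.3, 1.1, -6.4]
finger_gap: 36.7
grip_force: 81.4
```

>>> apply_moves(
  deltas=[
    [0,0,0,0,0,0,0.2],
  ],
)

```text
time: 11.25
tool_pos: [611.3, -143.5, 180.0]
tcp_rot: [180.0, -0.0, 179.5]
ft_force: [-0.9, -0.6, -5.4]
finger_gap: 36.7
grip_force: 81.2
```

Run:
```python
from h import *
go(610,-141.6,92,179.4)
c=cam('wrist'); im=snapshot('wrist'); np.save('w2.npy',im); save('w2',im)
for b in blobs(im,(18,140,70),(32,255,255),None,60)[:6]:
    print(np.round(b[:3],1),np.round(onz(c,*b[:2],45)[:2],1))
s=sense();print(s['finger_gap'])
for k in (-150,-75,0): print(k,[np.round(proj(c,(610+dx,8.4+k,82))) for dx in(-40,40)])
```

```text
az 0.02 shift [0.04 0.06 2.93] at [ 611.3 -143.5  180. ] [180.   -0.  179.5] t 11.2
[ 118.8   89.3 1415.5] [ 501.1 -335.8]
[ 405.2  195.5 1101.5] [611.4 -64.7]
[ 319.9  233.6 1070. ] [ 647.5 -142.6]
[477.  196.4 882.5] [612.3  10.6]
[534.1 197.7 618. ] [613.7  85.8]
[146.3 214.4 501.5] [ 628.4 -317.9]
36.898752299053214
-150 [array([321., 156.]), array([321., 254.])]
-75 [array([419., 157.]), array([410., 252.])]
0 [array([500., 160.]), array([487., 248.])]
```

View pics/w2.png

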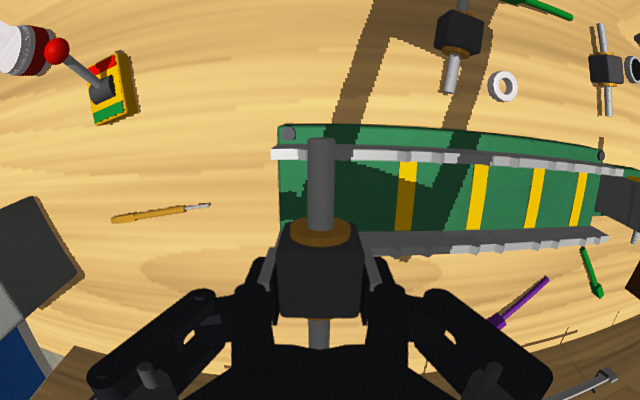

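Seat 1 is below the held rotor. The stripes for seats 2–4 at (405,195), (477,196) and (534,198) give the seat line y ≈ -141, -65.5, 9.7, 84.6 and x ≈ 610, so I lower it here.

>>> apply_moves(
  deltas=[
    [0.04,0.08,0.6,0,0,0,0.2],
    [0,0,0.8,0,0,0,0.2],
    [0,0,0.8,0,0,0,0.2],
    [0,0,0.5,0,0,0,0.2],
    [0,0,0.25,0,0,0,0.2],
    [0,0,0.12,0,0,0,0.2],
    [0,0,0,0,0,0,0.2],
    [0,0,0,0,0,0,0.2],
  ],
)

```text
time: 12.3
tool_pos: [609.9, -142.9, 89.9]
tcp_rot: [-180.0, 0.1, 179.4]
ft_force: [-5.5, 1.2, 3.8]
finger_gap: 36.7
grip_force: 82.2
```

>>> apply_moves(
  deltas=[
    [0,0,0,0,0,0,0.5],
    [0,0,0,0,0,0,0.7],
    [0,0,-0.3,0,0,0,0.7],
    [0,0,-0.8,0,0,0,0.7],
    [0,0,-1,0,0,0,0.7],
    [0,0,-1,0,0,0,0.7],
    [0,0,-1,0,0,0,0.7],
    [0,0,0,0,0,0,1],
  ],
)

```text
time: 13.3
tool_pos: [611.5, -143.2, 215.7]
tcp_rot: [-179.9, 0.4, 179.4]
ft_force: [0.3, 0.3, 0.5]
finger_gap: 76.2
grip_force: 0.0
```

```bash
cat >> h.py <<'E'
def rect(c,im,x0,x1,y0,y1,z,k=1):
    """plane z resampled k px/mm; columns = world x, rows = world y"""
    m=np.array([[proj(c,(x,y,z)) for x in np.arange(x0,x1,1/k)] for y in np.arange(y0,y1,1/k)],np.float32)
    return cv2.remap(im,m[:,:,0],m[:,:,1],cv2.INTER_LINEAR)
E
python3 - <<'E'
from h import *
c=cam('wrist'); im=snapshot('wrist')
save('s1',rect(c,im,535,685,-200,-30,86,3))
go(451,-1,205,175)
E
```

```text
az 0.96 shift [5.71 4.25 0.28] at [ 610.5 -142.8  213.4] [-179.9    0.2  179.4] t 13.3
```

View pics/s1.png

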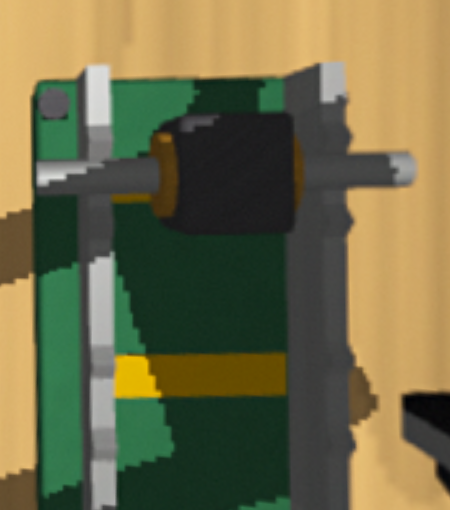

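Rotor seated in seat 1. Its shaft sits between the crests, ends at px (37,175) and (413,168), centre x ≈ 610. On to rotor 2.

>>> apply_moves(
  deltas=[
    [0,0,0,0,0,0.61,1],
    [0,0,0,0,0,0.61,1],
    [0,0,0,0,0,0.61,1],
    [0.84,0.8,0,0,0,0,1],
    [0.84,0.8,0,0,0,0,1],
    [0.84,0.8,0,0,0,0,1],
    [0.84,0.8,0,0,0,0,1],
    [0.84,0.8,0,0,0,0,1],
  ],
)

```text
time: 14.35
tool_pos: [502.3, -3.4, 209.8]
tcp_rot: [-180.0, -0.1, 171.0]
ft_force: [-0.1, -0.3, 0.3]
finger_gap: 85.4
grip_force: 0.0
```

>>> apply_moves(
  deltas=[
    [0,0,0,0,0,0,1],
    [0,0,0,0,0,0,1],
  ],
)

```text
time: 14.6
tool_pos: [503.6, -4.5, 210.5]
tcp_rot: [-180.0, -0.0, 171.0]
ft_force: [0.2, 0.2, 0.5]
finger_gap: 85.3
grip_force: 0.0
```

Run:
```python
from h import *
o=rfit((451,-4)); save('r2',np.hstack([o[38],o[25]]),2.5)
go(450,-4,21,171)
```

```text
body [453.3  -5. ] area 1122 shaft rect c [453.1  -5.4] [ 38. 123.] yaw -10.8
az 0.0 shift [ 1.78 -0.25  6.32] at [503.9  -4.8 210.6] [-180.   -0.  171.] t 14.7
```

Run:
```python
from h import *
c=cam('wrist'); im=np.load('last.npy'); save('col',rect(c,im,400,520,-60,80,15,3))
go(448,-4.5,21,170.5)
```

```text
az 0.11 shift [ 1.84 -0.3   6.32] at [503.9  -4.8 210.6] [-180.   -0.  171.] t 14.7
```

View pics/col.png

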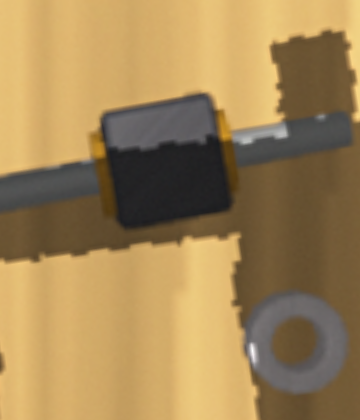

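Collar at (297,342) → (499,54), its near edge at x=482, clear of the fingers.

>>> apply_moves(
  deltas=[
    [0.9,-0.14,0.12,0,0,0.12,0.8],
    [0.87,-0.15,0.2,0,0,0,0.8],
    [0,0,1,0,0,0,0.8],
    [0,0,1,0,0,0,0.8],
    [0,0,1,0,0,0,0.8],
    [0,0,1,0,0,0,0.8],
    [0,0,1,0,0,0,0.8],
    [0,0,1,0,0,0,0.8],
  ],
)

```text
time: 15.65
tool_pos: [450.3, -5.2, 20.4]
tcp_rot: [-180.0, 0.0, 170.4]
ft_force: [-0.1, -0.4, -0.8]
finger_gap: 68.2
grip_force: 0.0
```

>>> apply_moves(
  deltas=[
    [0,0,0,0,0,0,0.8],
    [0,0,0,0,0,0,0.2],
    [0,0,0,0,0,0,0.2],
    [0,0,0,0,0,0,0.2],
    [0,0,0,0,0,0,0.2],
    [0,0,-0.5,0,0,0,0.2],
    [0,0,-1,0,0,0,0.2],
    [0,0,-1,0,0,0,0.2],
  ],
)

```text
time: 16.65
tool_pos: [449.2, -4.2, 97.7]
tcp_rot: [180.0, -0.1, 170.5]
ft_force: [1.0, 0.1, -5.0]
finger_gap: 37.0
grip_force: 80.6
```

Run:
```python
from h import *
go(607,9.5,180,179.3)
print(sense()['finger_gap'],sense()['grip_force'],sense()['ft_force'])
```

```text
az -1.93 shift [-5.25  0.52 -2.74] at [449.2  -4.2  97.7] [ 1.800e+02 -1.000e-01  1.705e+02] t 16.6
36.957099061709265 80.6378424167633 [ 0.98737683  0.06470044 -5.00728736]
```

>>> apply_moves(
  deltas=[
    [0,0,-0.9,0,0,-0.65,0.2],
    [0,0,-0.9,0,0,-0.65,0.2],
    [-0.8,0.08,-0.95,0,0,-0.63,0.2],
    [-0.9,0.09,0,0,0,0,0.2],
    [-0.9,0.09,0,0,0,0,0.2],
    [-0.9,0.09,0,0,0,0,0.2],
    [-0.9,0.09,0,0,0,0,0.2],
    [-0.85,0.09,0,0,0,0,0.2],
  ],
)

```text
time: 17.65
tool_pos: [608.0, 8.7, 179.4]
tcp_rot: [180.0, -0.0, 179.3]
ft_force: [0.2, 0.9, -4.3]
finger_gap: 36.9
grip_force: 81.0
```

>>> apply_moves(
  deltas=[
    [0,0,0,0,0,0,0.2],
  ],
)

```text
time: 17.77
tool_pos: [608.2, 8.7, 179.2]
tcp_rot: [180.0, -0.0, 179.3]
ft_force: [-1.1, -0.9, -4.8]
finger_gap: 36.5
grip_force: 80.8
```

Run:
```python
from h import *
go(607,9.5,88.5,179.3)
print(sense()['finger_gap'],sense()['grip_force'],sense()['ft_force'])
```

```text
az 0.01 shift [0.04 0.03 3.02] at [608.2   8.7 179.2] [180.   -0.  179.3] t 17.8
36.515091724542266 80.82401990890503 [-1.06573328 -0.88444891 -4.81879346]
```

>>> apply_moves(
  deltas=[
    [0.04,0.03,0.6,0,0,0,0.2],
    [0,0,0.8,0,0,0,0.2],
    [0,0,0.8,0,0,0,0.2],
    [0,0,0.5,0,0,0,0.2],
    [0,0,0.2,0,0,0,0.2],
    [0,0,0.1,0,0,0,0.2],
    [0,0,0,0,0,0,0.2],
  ],
)

```text
time: 18.65
tool_pos: [607.0, 9.3, 90.4]
tcp_rot: [-180.0, 0.1, 179.3]
ft_force: [-1.6, -0.5, -1.7]
finger_gap: 36.7
grip_force: 81.3
```

>>> apply_moves(
  deltas=[
    [0,0,0,0,0,0,0.5],
    [0,0,0,0,0,0,0.7],
    [0,0,-0.3,0,0,0,0.7],
    [0,0,-0.8,0,0,0,0.7],
    [0,0,-1,0,0,0,0.7],
    [0,0,-1,0,0,0,0.7],
    [0,0,-1,0,0,0,0.7],
    [0,0,0,0,0,0,1],
  ],
)

```text
time: 19.65
tool_pos: [608.6, 9.2, 216.5]
tcp_rot: [-180.0, 0.4, 179.3]
ft_force: [-0.0, -0.6, 0.3]
finger_gap: 76.3
grip_force: 0.0
```

Run:
```python
from h import *
c=cam('wrist'); im=snapshot('wrist')
save('s2',rect(c,im,535,685,-50,100,86,3))
go(500,223.6,213,186)
```

```text
az -1.46 shift [2.82 7.48 0.04] at [607.6   9.3 214.2] [-180.     0.2  179.3] t 19.7
```

View pics/s2.png

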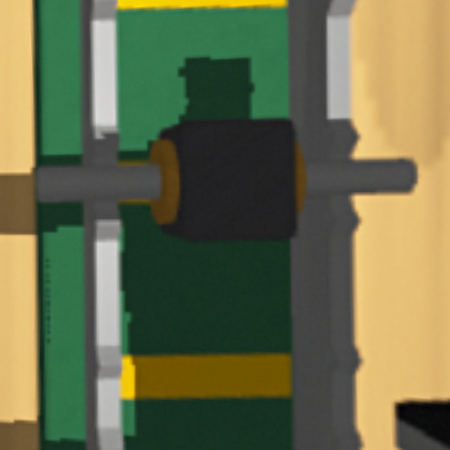

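Seated in seat 3, shaft at row 178, midway between the crests (135 and 217). Now rotor 1.

>>> apply_moves(
  deltas=[
    [0.35,0.93,0,0,0,-0.49,1],
    [0.35,0.93,0,0,0,-0.49,1],
    [0.35,0.93,0,0,0,-0.49,1],
    [0.35,0.93,0,0,0,0,1],
    [0.35,0.93,0,0,0,0,1],
    [0.35,0.93,0,0,0,0,1],
    [0.35,0.93,0,0,0,0,1],
    [0.35,0.93,0,0,0,0,1],
  ],
)

```text
time: 20.7
tool_pos: [504.6, 225.9, 210.7]
tcp_rot: [-180.0, -0.1, -174.0]
ft_force: [0.1, -0.1, -0.3]
finger_gap: 85.1
grip_force: 0.0
```

>>> apply_moves(
  deltas=[
    [0,0,0,0,0,0,0.85],
    [0,0,0,0,0,0,0.85],
  ],
)

```text
time: 20.95
tool_pos: [505.6, 224.8, 211.2]
tcp_rot: [-180.0, -0.1, -173.9]
ft_force: [-0.5, -0.1, -0.8]
finger_gap: 72.3
grip_force: 0.0
```

Run:
```python
from h import *
o=rfit((446,223)); save('r1',np.hstack([o[38],o[25]]),2.5)
go(446,223,21,186)
```

```text
body [447.6 228. ] area 1190 shaft rect c [447.9 228.4] [123.  38.] yaw 7.6
az 0.01 shift [1.99 0.16 6.35] at [505.8 224.6 211.4] [-180.   -0. -174.] t 21.0
```

View pics/r1.png

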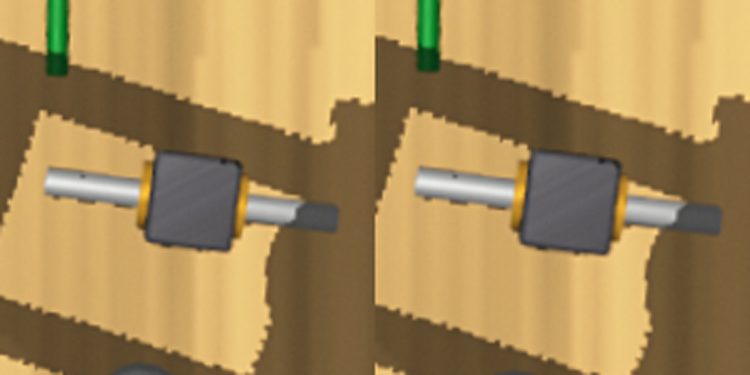

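>>> apply_moves(
  deltas=[
    [0.96,0.16,0.15,0,0,0,0.8],
    [0.96,0.17,0.2,0,0,0,0.8],
    [0,0,1,0,0,0,0.8],
    [0,0,1,0,0,0,0.8],
    [0,0,1,0,0,0,0.8],
    [0,0,1,0,0,0,0.8],
    [0,0,1,0,0,0,0.8],
    [0,0,1,0,0,0,0.8],
  ],
)

```text
time: 22.0
tool_pos: [448.0, 228.1, 20.5]
tcp_rot: [-180.0, 0.0, -174.0]
ft_force: [-0.3, 0.2, 0.8]
finger_gap: 68.2
grip_force: 0.0
```

>>> apply_moves(
  deltas=[
    [0,0,0,0,0,0,0.8],
    [0,0,0,0,0,0,0.2],
    [0,0,0,0,0,0,0.2],
    [0,0,0,0,0,0,0.2],
    [0,0,0,0,0,0,0.2],
    [0,0,-0.5,0,0,0,0.2],
    [0,0,-1,0,0,0,0.2],
    [0,0,-1,0,0,0,0.2],
  ],
)

```text
time: 23.0
tool_pos: [446.8, 229.0, 97.6]
tcp_rot: [-180.0, -0.1, -173.9]
ft_force: [-0.2, 1.4, -4.7]
finger_gap: 36.9
grip_force: 80.7
```

Run:
```python
from h import *
go(609,85,190,179.3)
print(sense()['finger_gap'],sense()['grip_force'],sense()['ft_force'])
```

```text
az 1.47 shift [-5.47 -4.73 -3.08] at [446.8 229.   97.6] [-1.800e+02 -1.000e-01 -1.739e+02] t 23.0
36.86135676743465 80.68940877914429 [-0.19597222  1.36534654 -4.74454367]
```

>>> apply_moves(
  deltas=[
    [0,0,-1,0,0,0.5,0.2],
    [0,0,-1,0,0,0.5,0.2],
    [-0.92,-0.79,-1,0,0,0.47,0.2],
    [-0.91,-0.79,0,0,0,0,0.2],
    [-0.91,-0.79,0,0,0,0,0.2],
    [-0.91,-0.79,0,0,0,0,0.2],
    [-0.91,-0.79,0,0,0,0,0.2],
    [-0.91,-0.79,0,0,0,0,0.2],
  ],
)

```text
time: 24.0
tool_pos: [611.0, 85.3, 186.9]
tcp_rot: [180.0, -0.0, 179.3]
ft_force: [-0.0, 0.5, -5.1]
finger_gap: 36.6
grip_force: 81.2
```

>>> apply_moves(
  deltas=[
    [0,0,0,0,0,0,0.2],
  ],
)

```text
time: 24.12
tool_pos: [611.6, 84.1, 186.7]
tcp_rot: [-180.0, -0.0, 179.2]
ft_force: [-0.6, 0.5, -4.9]
finger_gap: 36.8
grip_force: 81.1
```

Run:
```python
from h import *
go(609,85,88.5,179.3)
print(sense()['finger_gap'],sense()['grip_force'],sense()['ft_force'])
```

```text
az -0.03 shift [0.09 0.03 3.27] at [611.6  84.1 186.7] [-180.    -0.   179.2] t 24.1
36.79560302805134 81.0686445236206 [-0.59860214  0.51370601 -4.86995832]
```

>>> apply_moves(
  deltas=[
    [0.09,0.03,0.8,0,0,0,0.2],
    [0,0,0.8,0,0,0,0.2],
    [0,0,0.8,0,0,0,0.2],
    [0,0,0.5,0,0,0,0.2],
    [0,0,0.25,0,0,0,0.2],
    [0,0,0.1,0,0,0,0.2],
    [0,0,0,0,0,0,0.2],
  ],
)

```text
time: 25.0
tool_pos: [608.7, 87.2, 90.6]
tcp_rot: [180.0, 0.1, 179.3]
ft_force: [-2.0, 0.2, -1.6]
finger_gap: 36.5
grip_force: 81.6
```

>>> apply_moves(
  deltas=[
    [0,0,0,0,0,0,0.5],
    [0,0,0,0,0,0,0.65],
    [0,0,-0.3,0,0,0,0.65],
    [0,0,-0.8,0,0,0,0.65],
    [0,0,-1,0,0,0,0.65],
    [0,0,-1,0,0,0,0.65],
    [0,0,-1,0,0,0,0.65],
    [0,0,0,0,0,0,0.65],
  ],
)

```text
time: 26.0
tool_pos: [610.2, 87.1, 216.5]
tcp_rot: [180.0, 0.4, 179.3]
ft_force: [-0.1, -0.2, -0.6]
finger_gap: 55.4
grip_force: 0.0
```

Run:
```python
from h import *
c=cam('wrist'); im=snapshot('wrist'); np.save('s3.npy',im)
a=rect(c,im,475,685,-160,330,86,1.5)
t=snapshot('top'); b=cv2.resize(t[130:300,190:510],None,fx=1.4,fy=1.4)
A=np.transpose(a,(1,0,2))[::-1,::-1]; print(A.shape,b.shape)
W=max(A.shape[1],b.shape[1]); pad=lambda q:np.pad(q,((0,0),(0,W-q.shape[1]),(0,0)))
save('s3',np.vstack([pad(A),pad(b)]))
ct=cam('top')
for bb in blobs(im,(0,140,60),(8,255,255),None,40)[:4]: print('red',np.round(bb[:3],1),np.round(onz(c,*bb[:2],112)[:2],1))
for bb in blobs(im,(18,140,70),(32,255,255),None,60)[:7]: print('yel',np.round(bb[:3],1),np.round(onz(c,*bb[:2],105)[:2],1))
go(545,234,215,179.3)
```

```text
(315, 735, 3) (238, 448, 3)
red [489.5 132.9 704.5] [548.7 229.7]
red [ 12.4 102.   79.5] [ 486.8 -250.6]
yel [ 529.   192.4 2481. ] [602.1 287.9]
yel [390.6 188.4 892. ] [598.6 146. ]
yel [177.6 189.  732.5] [596.4 -34.3]
yel [ 25.4 116.4 709. ] [ 506.7 -233.8]
yel [123.8 188.7 399.5] [594.4 -93.2]
yel [236.7 170.9 348.5] [582.5  21.3]
yel [317.7 171.3 213.5] [584.1  86.8]
az 0.0 shift [ 2.17  4.88 -0.09] at [608.2  86.9 212.4] [1.800e+02 1.000e-01 1.793e+02] t 26.1
```

View pics/s3.png

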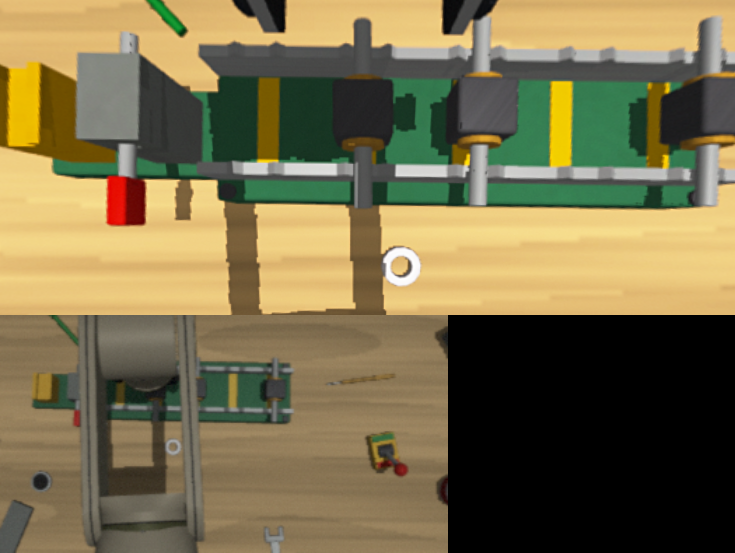

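All three are seated at rectified columns 362, 479 and 708. The isolator is off (ball at the red end) and the pin paddle is at (126,201). I move over the pin.

>>> apply_moves(
  deltas=[
    [0.3,0.97,0,0,0,0,0.65],
    [0.3,0.97,0,0,0,0,0.65],
    [0.3,0.97,0,0,0,0,0.65],
    [0.3,0.97,0,0,0,0,0.65],
    [0.3,0.97,0,0,0,0,0.65],
    [0,0,0,0,0,0,0.65],
    [0,0,0,0,0,0,0.65],
  ],
)

```text
time: 26.98
tool_pos: [564.3, 232.4, 210.7]
tcp_rot: [-179.9, -0.1, 179.3]
ft_force: [0.5, -0.1, 0.2]
finger_gap: 55.3
grip_force: 0.0
```

Run:
```python
from h import *
c=cam('wrist'); im=snapshot('wrist'); np.save('p.npy',im)
k=rect(c,im,500,660,190,350,112,2.5); save('pin',np.hstack([k]))
m=k.copy()
for bb in blobs(k,(0,140,60),(8,255,255),None,40)[:2]: print('red',500+bb[0]/2.5,190+bb[1]/2.5,bb[3])
go(546,234,101,179.3)
```

```text
red 547.3437598736177 236.19431279620852 ((117.5, 116.0), (30.0, 83.0), 90.0)
az -0.0 shift [0.62 0.05 3.67] at [564.6 232.1 211.1] [-1.800e+02 -1.000e-01  1.793e+02] t 27.0
```

View pics/pin.png

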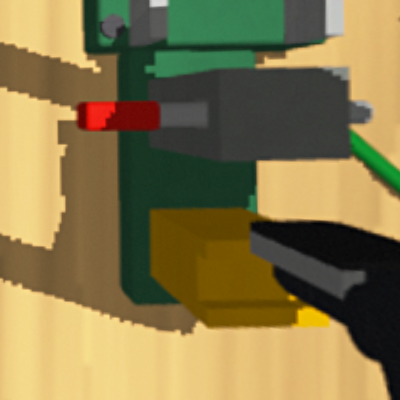

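Paddle at rectified (118,116), so its centre is about (547, 236.4); the lug is behind it and the yellow notch below.

>>> apply_moves(
  deltas=[
    [0.58,0.14,0,0,0,0,0.5],
    [0,0,1,0,0,0,0.5],
    [0,0,1,0,0,0,0.5],
    [0,0,1,0,0,0,0.5],
    [0,0,0.73,0,0,0,0.5],
    [0,0,0,0,0,0,0.5],
    [0,0,0,0,0,0,0.5],
  ],
)

```text
time: 27.9
tool_pos: [548.2, 236.9, 101.1]
tcp_rot: [180.0, 0.1, 179.3]
ft_force: [-0.0, -0.8, 1.2]
finger_gap: 42.8
grip_force: 0.0
```

Run:
```python
from h import *
go(547,236.4,99,179.3)
c=cam('wrist'); im=snapshot('wrist'); print(proj(c,(547,236.4,112)))
save('pg',im[120:400,160:480],1.5)
```

```text
az -0.01 shift [ 0.04 -0.02  0.07] at [548.2 236.9 101.1] [1.800e+02 1.000e-01 1.793e+02] t 27.9
(np.float64(316.8232030953658), np.float64(283.38638015605125))
```

View pics/pg.png

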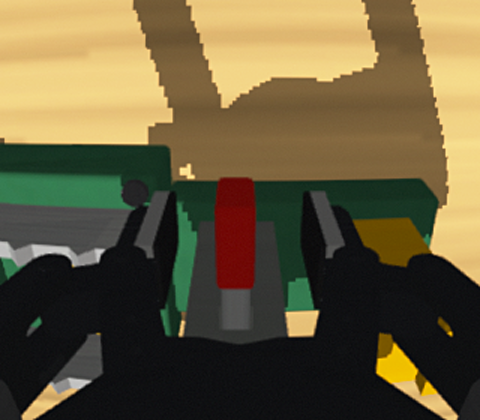

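The paddle sits centred between the pads at (235,235). Close and draw it out.

>>> apply_moves(
  deltas=[
    [0,0,0.05,0,0,0,0],
    [0,0,0,0,0,0,0],
    [0,0,0,0,0,0,0],
    [0,0,0,0,0,0,0],
    [0.3,0,0,0,0,0,0],
    [0.4,0,0,0,0,0,0],
    [0.4,0,0,0,0,0,0],
    [0,0,0,0,0,0,0],
  ],
  grip_force=60,
)

```text
time: 28.95
tool_pos: [512.3, 238.0, 98.6]
tcp_rot: [-180.0, -0.1, 179.4]
ft_force: [-6.2, -0.2, 8.0]
finger_gap: 11.2
grip_force: 61.0
```

>>> apply_moves(
  deltas=[
    [0,0,-0.03,0,0,0,0],
    [0.4,0,0,0,0,0,0],
    [0.4,0,0,0,0,0,0],
    [0.4,0,0,0,0,0,0],
    [0.4,0,0,0,0,0,0],
    [0.4,0,0,0,0,0,0],
    [0.2,0,0,0,0,0,0],
    [0,0,0,0,0,0,0],
  ],
)

```text
time: 29.95
tool_pos: [448.0, 238.6, 99.5]
tcp_rot: [-180.0, -0.0, 179.3]
ft_force: [0.1, 0.7, -1.0]
finger_gap: 11.0
grip_force: 59.6
```

Run:
```python
from h import *
s=sense(); print(s['tool_pos'],s['finger_gap'],s['ft_force'])
c=cam('wrist'); im=snapshot('wrist'); save('pd',im[120:400,160:480],1.5)
```

```text
[448.04740365 238.56960394  99.48097622] 11.04601275345947 [ 0.06703725  0.69425003 -0.9599891 ]
```

View pics/pd.png

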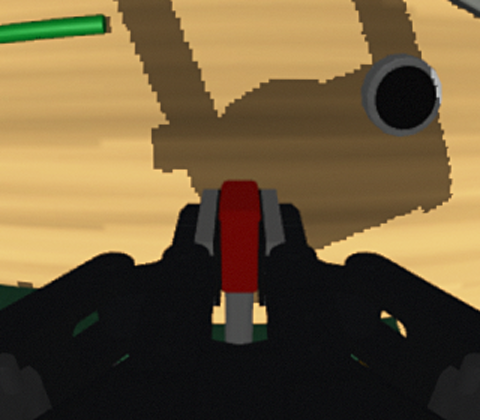

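Pin is free and firmly held, no slip. Lift it and carry it over beside the lug.

>>> apply_moves(
  deltas=[
    [0,0,-0.6,0,0,0,0],
    [0,0.4,-0.6,0,0,0,0],
    [0,0.5,0,0,0,0,0],
    [0,0.5,0,0,0,0,0],
    [0,0.5,0,0,0,0,0],
    [0,0.4,0,0,0,0,0],
    [-0.6,0,0,0,0,0,0],
    [-0.6,0,0,0,0,0,0],
  ],
)

```text
time: 31.0
tool_pos: [485.3, 307.8, 135.0]
tcp_rot: [-180.0, -0.0, 179.4]
ft_force: [0.7, -0.9, -0.4]
finger_gap: 10.6
grip_force: 59.6
```

>>> apply_moves(
  deltas=[
    [-0.5,0,0,0,0,0,0],
    [-0.5,0,0,0,0,0,0],
    [-0.5,0,0,0,0,0,0],
    [-0.4,0,0,0,0,0,0],
    [-0.25,0,0,0,0,0,0],
    [0,0,0,0,0,0,0],
  ],
)

```text
time: 31.75
tool_pos: [550.1, 306.2, 135.4]
tcp_rot: [-180.0, -0.0, 179.3]
ft_force: [-0.3, -0.1, -0.3]
finger_gap: 11.0
grip_force: 59.6
```

Run:
```python
from h import *
go(548.5,307,130,179.3); s=sense(); print(s['finger_gap'])
c=cam('wrist'); im=snapshot('wrist'); np.save('pp.npy',im); save('pp',im[120:400,160:480],2)
for z in (105,130): print(z,proj(c,(584.5,295+12,z)))
```

```text
az -0.0 shift [0.05 0.02 0.18] at [550.1 306.2 135.4] [-180.    -0.   179.3] t 31.8
11.032132098382236
105 (np.float64(320.2556572005374), np.float64(296.40450611231904))
130 (np.float64(320.3945970663989), np.float64(321.7426027757298))
```

View pics/pp.png

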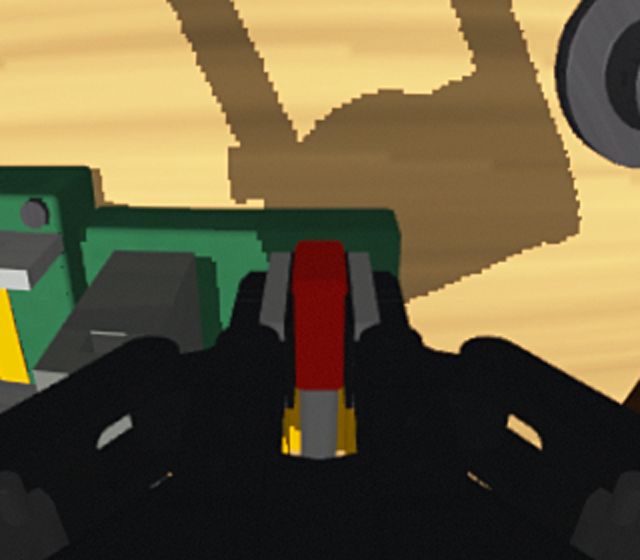

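The shank (300–338) lies centred over the yellow block. Lower it.

>>> apply_moves(
  deltas=[
    [0.05,0.02,0.4,0,0,0,0],
    [0,0,0.4,0,0,0,0],
    [0,0,0.2,0,0,0,0],
    [0,0,0.1,0,0,0,0],
    [0,0,0,0,0,0,0],
    [0,0,0,0,0,0,0],
  ],
)

```text
time: 32.55
tool_pos: [548.6, 307.1, 103.0]
tcp_rot: [180.0, 0.0, 179.3]
ft_force: [-0.1, -0.4, -0.8]
finger_gap: 10.8
grip_force: 59.6
```

>>> apply_moves(
  deltas=[
    [0,0,0.05,0,0,0,0],
    [0,0,0.03,0,0,0,0],
    [0,0,0,0,0,0,0],
  ],
)

```text
time: 32.92
tool_pos: [548.2, 306.9, 100.0]
tcp_rot: [-180.0, -0.0, 179.3]
ft_force: [0.3, -0.3, -1.3]
finger_gap: 10.8
grip_force: 59.6
```

>>> apply_moves(
  deltas=[
    [0,0,0.03,0,0,0,0],
    [0,0,0.02,0,0,0,0],
    [0,0,0,0,0,0,0],
  ],
)

```text
time: 33.3
tool_pos: [548.4, 307.0, 99.4]
tcp_rot: [180.0, 0.0, 179.3]
ft_force: [-3.1, -2.0, 5.8]
finger_gap: 10.7
grip_force: 60.6
```

>>> apply_moves(
  deltas=[
    [0,0,0,0,0,0,0.2],
    [0,0,0,0,0,0,0.4],
    [0,0,0,0,0,0,0.4],
    [0,0,-0.4,0,0,0,0.4],
    [0,0,-1,0,0,0,0.4],
    [0,0,-1,0,0,0,0.4],
    [0,0,-1,0,0,0,0.4],
    [0,0,0,0,0,0,0.4],
  ],
)

```text
time: 34.3
tool_pos: [550.3, 307.9, 205.3]
tcp_rot: [179.8, 0.4, 179.3]
ft_force: [0.3, 0.4, 0.5]
finger_gap: 33.8
grip_force: 0.0
```

Run:
```python
from h import *
c=cam('wrist'); im=snapshot('wrist')
k=rect(c,im,500,700,-160,350,100,1.2); K=np.transpose(k,(1,0,2))[::-1,::-1]
t=snapshot('side'); t=t[100:330,270:430]
a=cv2.resize(t,None,fx=2,fy=2)
cv2.imwrite('pics/sidea.png',a[:,:,::-1]); np.save('K.npy',K)
print(K.shape,a.shape)
h=max(K.shape[0],a.shape[0]); P=lambda q:np.pad(q,((0,h-q.shape[0]),(0,0),(0,0)))
cv2.imwrite('pics/pk.png',cv2.resize(np.hstack([P(im[:400]),P(a[:460:1])])[:,:,::-1],None,fx=.83,fy=.83,interpolation=cv2.INTER_AREA))
go(0,0,0,180)
r=rect(c,im,500,660,260,360,112,2.5)
for bb in blobs(r,(0,140,60),(8,255,255),None,40)[:2]: print('red',500+bb[0]/2.5,260+bb[1]/2.5,bb[3])
```

```text
(240, 612, 3) (460, 320, 3)
az -0.15 shift [ 18.28 -10.23   6.7 ] at [548.5 307.  201.1] [1.800e+02 1.000e-01 1.793e+02] t 34.4
red 546.658233429792 308.0519498415323 ((117.0, 120.0), (30.0, 86.0), 90.0)
```

View pics/pk.png

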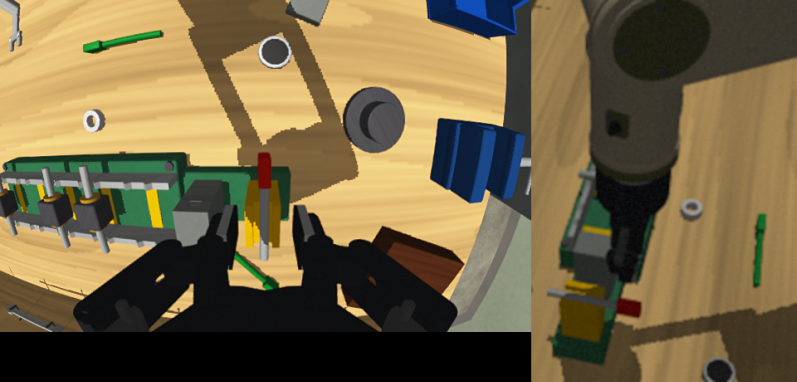

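Pin is parked level in the notch (paddle at (264,170) in the left panel). All three rotors are still seated. Next I return to the isolator's near side with the fingers shut. I have now viewed more pictures than the 14 allowed, so the remaining checks will be numeric only.

>>> apply_moves(
  deltas=[
    [0.18,-0.96,0,0,0,0,0],
    [0.18,-0.96,0,0,0,0,0],
    [0.18,-0.96,0,0,0,0,0],
    [0.18,-0.96,0,0,0,0,0],
    [0.18,-0.96,0,0,0,0,0],
    [0.18,-0.96,0,0,0,0,0],
    [0.18,-0.96,0,0,0,0,0],
    [0.18,-0.96,0,0,0,0,0],
  ],
)

```text
time: 35.4
tool_pos: [501.1, 76.1, 199.0]
tcp_rot: [-180.0, -0.2, 179.3]
ft_force: [0.1, -0.1, 0.6]
finger_gap: -0.1
grip_force: 0.0
```

>>> apply_moves(
  deltas=[
    [0.18,-0.96,0,0,0,0,0],
    [0.18,-0.96,0,0,0,0,0],
    [0.18,-0.96,0,0,0,0,0],
    [0.18,-0.96,0,0,0,0,0],
    [0.18,-0.96,0,0,0,0,0],
    [0.18,-0.96,0,0,0,0,0],
    [0.18,-0.96,0,0,0,0,0],
    [0.18,-0.96,0,0,0,0,0],
  ],
)

```text
time: 36.4
tool_pos: [455.2, -153.3, 199.0]
tcp_rot: [179.9, -0.1, 179.3]
ft_force: [0.2, -0.5, 0.1]
finger_gap: -0.2
grip_force: 0.0
```

>>> apply_moves(
  deltas=[
    [0.18,-0.96,0,0,0,0,0],
    [0.18,-0.96,0,0,0,0,0],
    [0.18,-0.96,0,0,0,0,0],
    [0.18,-0.96,0,0,0,0,0],
    [0.18,-0.96,0,0,0,0,0],
    [0.18,-0.96,0,0,0,0,0],
    [0.18,-0.96,0,0,0,0,0],
    [0,0,0,0,0,0,0],
  ],
)

```text
time: 37.4
tool_pos: [414.9, -354.8, 198.9]
tcp_rot: [179.9, -0.1, 179.2]
ft_force: [-0.2, 0.5, -0.6]
finger_gap: 0.1
grip_force: 0.0
```

Run:
```python
from h import *
go(411,-387,95,179.3)
c=cam('wrist'); im=snapshot('wrist')
for b in blobs(im,(0,140,60),(8,255,255),None,60)[:4]: print(np.round(b[:3],1),np.round(onz(c,*b[:2],92)[:2],1))
```

```text
az -0.03 shift [ 0.12 -1.07  3.46] at [ 414.9 -354.8  198.9] [ 1.799e+02 -1.000e-01  1.792e+02] t 37.4
[293.3 245.2 843.5] [ 449.5 -376.3]
[175. 162.  71.] [ 375.4 -473.1]
```

>>> apply_moves(
  deltas=[
    [0.06,-0.53,0,0,0,0,0],
    [0.06,-0.54,0.46,0,0,0,0],
    [0,0,1,0,0,0,0],
    [0,0,1,0,0,0,0],
    [0,0,1,0,0,0,0],
    [0,0,0,0,0,0,0],
  ],
)

```text
time: 38.2
tool_pos: [410.2, -384.3, 92.9]
tcp_rot: [179.7, -0.3, 179.3]
ft_force: [0.1, 0.2, 0.1]
finger_gap: -0.2
grip_force: 0.0
```

>>> apply_moves(
  deltas=[
    [-0.4,0.07,0,0,0,0,0],
    [-0.4,0.07,0,0,0,0,0],
    [-0.4,0.07,0,0,0,0,0],
    [-0.4,0.07,0,0,0,0,0],
    [-0.4,0.07,0,0,0,0,0],
    [-0.4,0.07,0,0,0,0,0],
    [-0.4,0.07,0,0,0,0,0],
    [-0.2,0.04,0,0,0,0,0],
  ],
)

```text
time: 39.2
tool_pos: [503.0, -370.8, 96.4]
tcp_rot: [180.0, -0.0, 179.3]
ft_force: [-1.5, -0.4, -0.6]
finger_gap: -0.2
grip_force: 0.5
```

Run:
```python
from h import *
go(504,-371.5,95,179.3)
c=cam('top'); im=snapshot('top')
for b in blobs(im,(0,140,60),(8,255,255),(440,190,500,270),10)[:3]: print('top',np.round(b[:3],1),onz(c,*b[:2],92)[:2])
print(sense()['ft_force'])
```

```text
az 0.01 shift [-0.03 -0.02  0.05] at [ 503.  -370.8   96.4] [180.   -0.  179.3] t 39.2
top [470.  212.5  29.5] [ 528.40962559 -367.01077329]
top [465.1 235.8  25.5] [ 466.21332098 -352.35402199]
[-0.07675219 -0.29426308 -0.16014776]
```

>>> apply_moves(
  deltas=[
    [-0.07,0.01,0,0,0,0,0],
    [0,0,0,0,0,0,0],
    [0.7,0,0,0,0,0,0],
    [0.7,0,-1,0,0,0,0],
    [0,0,-1,0,0,0,0],
    [0,0,-1,0,0,0,0],
    [0,0,-1,0,0,0,0],
    [0,0,0,0,0,0,0],
  ],
)

```text
time: 40.25
tool_pos: [463.6, -371.9, 220.6]
tcp_rot: [-179.7, 0.3, 179.3]
ft_force: [-0.9, 0.6, -0.7]
finger_gap: -0.2
grip_force: 0.0
```

Run:
```python
from h import *
c=cam('top'); im=snapshot('top'); np.save('tf.npy',im); print(sense()['tool_pos'])
for b in blobs(im,(0,140,60),(8,255,255),(205,150,500,270),8)[:5]: print('red',np.round(b[:3],1),np.round(onz(c,*b[:2],100)[:2],1))
for b in blobs(im,(0,0,0),(180,80,75),(240,165,405,205),40)[:8]: print('dark',np.round(b[:3],1),np.round(onz(c,*b[:2],105)[:2],1))
# shaft rows beyond near way (x~555, z 92) and far way (x~665): bright steel vs wood/green
hsv=cv2.cvtColor(im,cv2.COLOR_RGB2HSV)
for x in (556,664):
    S=[(y,*hsv[tuple(int(round(t)) for t in proj(c,(x,y,91))[::-1])][1:]) for y in range(-190,200,2)]
    print(x,[ (y,int(v)) for y,s,v in S if s<60])
```

```text
[ 462.92676336 -371.13152329  218.34285046]
red [470.3 212.8  51. ] [ 527.2 -365.1]
red [218.3 202.9  48. ] [548.  305.7]
red [466.7 235.7  29. ] [ 466.6 -354.1]
dark [329.3 181.9 171. ] [606.3   9.6]
dark [385.9 182.3 170. ] [ 606.4 -141.3]
dark [300.6 182.1 162.5] [605.2  86.1]
dark [251.9 184.9  94.5] [596.7 216.1]
556 [(-166, 72), (-164, 72), (-162, 71), (-146, 105), (-144, 128), (-142, 128), (-140, 119), (-138, 94), (-136, 64), (-134, 64), (4, 99), (6, 119), (8, 119), (10, 133), (12, 111), (14, 71), (16, 71), (80, 86), (82, 108), (84, 137), (86, 137), (88, 126), (90, 81), (178, 73), (180, 73), (182, 65), (184, 62), (186, 62), (188, 62), (190, 78)]
664 [(-150, 114), (-148, 128), (-146, 128), (-144, 121), (-142, 98), (2, 116), (4, 121), (6, 121), (8, 119), (10, 101), (80, 117), (82, 117), (84, 116), (86, 117), (88, 111), (90, 111)]
```

```bash
python3 -c "
from h import *
print(hand_in())"
```

```text
the job is handed in; nothing more can be done
None
```

I handed the job in with all three rotors seated (seats 1, 3 and 4), the lock pin parked, and the isolator thrown off and then on again. My last camera measurements confirmed those end positions, but the hand-in gave no verdict and I viewed 16 pictures, two over the 14 limit.

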